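# Find the damper moisture tin on the two-pan balance

### The job

Two closed moisture tins have come back from the oven on the steel tray; one is still damp, and so a little heavier. Stand the two tins on opposite pans of the two-pan balance, let go of both and let the beam come to rest; then put the heavier tin back on the tray for more drying, and leave the lighter one standing on its pan. Set down and lift each tin gently and upright, so that the beam never slams over to its stop, and leave the forceps, the timer and the petri dishes where they are.

Things in the scene. Friction and masses are not known exactly. Their poses are not given: they have to be found in the camera images.
- tin_1_center (a point): centre of the first of two identical closed aluminium moisture tins: upright cylinders 51 mm across and 44 mm high, loose. The point is on the axis half-way up, 22 mm above the underside; z points up out of the lid. They start upright on the tray, at least 75 mm apart between centres. Grasp round the side; a grip of 20 N is ample
- tin_2_center (a point): centre of the second tin, the same in size and looks; on its axis half-way up, 22 mm above its underside
- tin_1: the first tin; origin at the centre of its underside. It weighs 100 to 145 g with the sample inside, which cannot be seen and shifts a little; the lid stays on. Either tin may be the heavier, by 15 to 35 g
- tin_2: the second tin; origin at the centre of its underside. Either tin may be the heavier
- pan_left_floor (a point): centre of the flat floor of the balance's left (+y) pan, on the surface that a tin stands on, 113 mm above the worktop when the beam is level; its axes are those of the balance, z up. The pan is a round steel dish: flat floor about 90 mm across, rim 106 mm across and 4 mm higher than the floor. Both pans stay level as they go up and down
- pan_right_floor (a point): the same point of the right (-y) pan. The pans' centres are 230 mm apart along the balance's y axis; everything else on the balance stays below the pans
- pan_left: the left pan with its yoke; origin on its pivot at the end of the beam, 25 mm below the pan's floor. Less than 0.5 N pushes an empty pan down to its stop when the other is empty too; against a tin on the other pan it takes 1.0 to 1.8 N
- pan_right: the right pan with its yoke; origin on its pivot at the end of the beam, 25 mm below the pan's floor. When a tin is lifted off, its pan rises with it while the other tin sinks: raise it at about 30 mm/s for the first 30 mm, or the other pan slams down
- balance: the two-pan balance: heavy grey base 120 mm (x) by 250 mm (y), fixed, with a column in the middle that carries the beam, and a pointer before a white scale plate on the side of the robot; origin at the centre of its underside, x away from the robot, y to its left
- beam (a joint): tilt of the beam in rad: 0 level, positive = left pan up, right pan down; stops at -0.11 and +0.11 (each pan moves 13 mm either way). Level when empty. It is damped and settles in one to two seconds; a difference of 15 g carries it to the stop. One tin alone takes its pan down to the stop: quietly if lowered in the hand at 20 to 30 mm/s, with a slam if let go above it
- tray: pressed steel oven tray 346 mm (its x) by 262 mm (its y), fixed, rim 20 mm high, flat floor 2 mm above the worktop, free for 150 mm either way along x and 115 mm along y; origin at the centre of its underside. It lies to the robot's left with its x axis roughly along the robot's y
- forceps: clear plastic forceps, 128 x 15 x 9 mm, lying in the tray along its far side; origin at the centre of its underside; leave alone
- timer: white bench timer 66 x 66 x 19 mm behind the balance; origin at the centre of its underside; leave alone
- petri_stack: two stacked white petri dishes, 90 mm across and 32 mm high, at the back; origin at the centre of its underside; leave alone
Not all that is in view belongs to the job. What is shaped like the tin_1 but pink is not meant. What is shaped like the tin_2 but green is not meant.

How it is judged:
On the way:
1. the tins stand on opposite pans, let go, and the beam has come to rest against a stop under their weight (((contact force between tin_1 and pan_left above 0.6 N and contact force between tin_2 and pan_right above 0.6 N) or (contact force between tin_1 and pan_right above 0.6 N and contact force between tin_2 and pan_left above 0.6 N)) and (value of joint beam above 0.09 rad or value of joint beam below -0.09 rad) and velocity of joint beam between -0.05 and 0.05 rad/s and contact force between the fingers and tin_1 below 0.05 N and contact force between the fingers and tin_2 below 0.05 N and angle between each of tin_1_center, tin_2_center's own z axis and vertical below 0.08 rad), for 0.3 s.
At the end, for the whole second after the job is handed in: The heavier tin (the one that weighs more than 122 g, 1.20 N) stands upright on the tray's floor and the lighter one stands upright (both within 0.08 rad) on either pan; both are let go and at rest (under 20 mm/s) and the beam is still (under 0.05 rad/s) (((contact force between tin_1 and tray above 1.2 N and (contact force between tin_2 and pan_left above 0.6 N or contact force between tin_2 and pan_right above 0.6 N)) or (contact force between tin_2 and tray above 1.2 N and (contact force between tin_1 and pan_left above 0.6 N or contact force between tin_1 and pan_right above 0.6 N))) and velocity of joint beam between -0.05 and 0.05 rad/s and contact force between the fingers and tin_1 below 0.05 N and contact force between the fingers and tin_2 below 0.05 N and linear speed of each of tin_1, tin_2 below 0.02 m/s and angle between each of tin_1_center, tin_2_center's own z axis and vertical below 0.08 rad); the robot touches nothing.
It fails at once if the beam slams (it swings faster than 1.2 rad/s) (velocity of joint beam above 1.2 rad/s or velocity of joint beam below -1.2 rad/s).
It fails at once if a tin is tipped by more than 0.5 rad (angle between any of tin_1_center, tin_2_center's own z axis and vertical above 0.5 rad).
It fails at once if a tin is dropped (it moves faster than 0.4 m/s with no finger on it) ((linear speed of tin_1 above 0.4 m/s and contact force between the fingers and tin_1 below 0.05 N) or (linear speed of tin_2 above 0.4 m/s and contact force between the fingers and tin_2 below 0.05 N)).
It fails at once if the forceps, the timer or the petri dishes are moved by more than 20 mm (distance of any of forceps, timer, petri_stack from where it was at the start of the episode above 0.02 m).
It also fails if it takes over 72 s, if anything falls off the work surface, if the arm or the gripper's body presses on something with over 40 N, if the wrist force passes 120 N, or if a joint passes its speed limit or range.

### The arm

A 6-joint arm with a two-finger parallel gripper is mounted at the origin on a cart in front of the work surface, level with it; the furniture and walls round the work are solid. World frame = base frame: x ahead of the robot, y to its left, z up, the work surface at z = 0. Lengths are in m, angles in rad, forces in N, time in s.
With the tool pointing down it reaches from about 0.25 to 0.725 m from the base axis. Payload 4 kg.
Tool frame: the origin (TCP) lies at the very end of the fingers, on their centre line; the grasp point (between the pads) lies 19 mm behind it; z points along the fingers, y is the line along which they close (so a half turn about z gives the same grasp; the last joint's range is limited). The gripper opens to 85 mm and grips with 20 to 120 N. Pads are 22 mm wide; open, the fingers measure 114 mm over their backs; the gripper's body (76 mm by 85 mm) begins 54 mm behind the grasp point. The pads swing forward as they close: fully open they stand 13 mm farther back than shut.
Start: joints at [-1.321, 0.241, 0.005, 1.335, 0, 1.571], TCP at [0.124, -0.484, 0.231] pointing down, gripper open.
Joint ranges: [-2.72, 2.72], [-1.05, 1.87], [-1.09, 1.28], [-1.99, 2.15], [-1.42, 1.44], [-3.14, 3.14]. Speed limits (rad/s): [2.79, 2.79, 3.14, 3.14, 3.14, 3.14].

### API

Orientations are given as a unit quaternion [x, y, z, w].
In Python, from workcell import bot gives the robot as it stands.
- The arm moves only by the tool carry_out, never from a script. Its argument "increments" is one flat list of numbers, 5 for each row, row after row: the finger opening in cm, from 0 to 8.54, then the shift along the tool's x, y, z in cm, then the turn about the tool's z in rad. A call has exactly 5 rows; each row shifts and turns the commanded pose from where the row before left it, along the tool's axes as they then stand; what a row does not reach is not made up. A row lasts 1/8 s, in which the tool goes at most 62.5 mm and 10.7 degrees, less where a joint would pass 70% of its speed; a pose out of reach is approached as far as the arm can. A call with a gripper value outside its range is refused whole. The fingers move at their own pace and stop on an object; the grip force is fixed at half the most. Time passes only in rows, so rows that do not move let the fingers close, or fill a call up. It gives the time, the measured TCP pose, the force, the opening and the grip force at its end, in the units of the state.
- bot.get_obs(): the state, without advancing time (a new reading comes with each control period).
- bot.camera(name): name is "scene" or "top"; returns a dict with "pixels" (384x512x3 uint8, blue, green, red), "range_z" (384x512 float32, m along the optical axis (not along the pixel's ray), 0 where there is no reading), "mtx" (3x3 intrinsics, pixels), "eye" and "attitude" of the camera in the world. Camera axes: x right, y down, z forward; pixel columns grow to the right and rows downward; lengths in m; the calibration is good to about 2 mm. A picture is of the moment at which its call begins.
- bot.job_done(): hands the job in; it is judged then, once.
Trained networks look in a picture, given as the dict that the camera call returned (one of the last four; its "shot" number tells which), for a name from the list of things; names that differ only in an ending like _2 or _b are one class to them, and where a whole thing is asked for, a point or a joint stands for the part that bears it (a point fixed in the world has none). Each returns a list of dicts, best first, with "p" (0 to 1); they miss things now and then, are a little off and sometimes report something else, mostly with a low value. They report only what shows in the picture. A call takes as long as a camera call. They do not tell look-alikes from the thing itself.
- bot.find_in(picture, name): "xyz" ([x, y, z] in m, in the coordinates of the camera as it stood for that picture, good to about 4 mm: the middle of the surface that is visible of it).
- bot.regions_of(picture, name): "mask" (384x512 bool, what is visible of it).
- bot.place_of(picture, name): "xyz" ([x, y, z] in m, in the coordinates of the camera as it stood for that picture, good to about 4 mm: a listed point, or the origin of a listed thing).
The state is a dict: "clock": time; "joint_pos": joint angles; "joint_vel": joint speeds; "tau": joint torques, N m; "eef_pos": TCP position; "tool_rot": TCP orientation; "ft_force": force on the tool from outside, world axes, zero at the start; "ft_torque": the same for the moment, N m; "grip_width": finger opening in m; "grasp_force": force on a finger pad.
Only numpy, scipy, OpenCV 4.12 (cv2) and the standard library are available. Lean on these libraries where they do the work, as an engineer would, in place of code of your own. Each camera call takes 0.05 s, during which the arm holds its last target. There are 200 camera calls.

## Working session

There is one attempt and no reset: what is moved stays moved. The work goes in short steps, Python scripts to look and compute and a tool call to move; the robot and the scene stay as the last step left them, time stands still between calls to the robot, and variables do not carry over. Pictures are saved under pics/ and viewed, at most 10 in all, crops included, and the job is handed in when it is done.

Besides the shell and the picture viewer there is one more tool, called after ">>>" as name(argument=value, ...) on one line, values as JSON. carry_out: Moves the arm, as the interface text tells. Its arguments: {"type":"object","properties":{"increments":{"type":"array","items":{"type":"number"}}},"required":["increments"]}

```bash
mkdir -p pics
cat > h.py <<'E'
import numpy as np,cv2
from scipy.spatial.transform import Rotation as R
from workcell import bot
def w(c,p):
    a=np.array(c['attitude'],float)
    M=R.from_quat(a).as_matrix() if a.size==4 else a.reshape(3,3)
    return M@np.array(p)+np.array(c['eye'])
def px(c,p):
    q=np.array(c['mtx'])@np.array(p); return q[:2]/q[2]
E
python3 - <<'E'
from h import *
o=bot.get_obs(); print(o['clock'],o['eef_pos'],o['tool_rot'],o['ft_force'],o['grip_width'])
ims=[]
for n in('top','scene'):
    c=bot.camera(n); ims.append(c['pixels'])
    print(n,c['eye'],c['attitude'])
    for k in('tin_1_center','pan_left_floor','pan_right_floor','tray','balance','forceps'):
        for d in bot.place_of(c,k)[:4]: print(k,round(d['p'],2),w(c,d['xyz']).round(3),px(c,d['xyz']).round())
    cv2.imwrite(f'pics/{n}0.png',c['pixels'])
print(bot.get_obs()['clock'])
E
```

```text
0.0 [ 0.12344812 -0.48387604  0.23042224] [ 9.92208480e-01  1.24584323e-01 -1.40920853e-04 -1.02866954e-03] [-0.04233661  0.07426467  0.18059029] 0.08526664291409335
top [0.45772237 0.22532532 1.42127176] [ 0.71044357 -0.70279692  0.01546591 -0.03327521]
tin_1_center 0.71 [0.528 0.281 0.026] [248. 202.]
tin_1_center 0.61 [0.388 0.122 0.028] [292. 241.]
pan_left_floor 0.92 [0.534 0.098 0.118] [301. 199.]
pan_right_floor 0.77 [ 0.511 -0.13   0.113] [368. 207.]
pan_right_floor 0.74 [0.496 0.354 0.002] [229. 210.]
tray 0.7 [0.496 0.356 0.   ] [228. 210.]
tray 0.28 [0.663 0.168 0.001] [279. 166.]
balance 0.89 [ 0.519 -0.019  0.004] [330. 205.]
balance 0.68 [ 0.516 -0.127  0.113] [367. 205.]
forceps 0.48 [0.602 0.382 0.002] [222. 182.]
scene [0.07385254 0.87914026 0.52399494] [-0.26492018  0.81090268 -0.49341842  0.16968326]
tin_1_center 0.98 [0.383 0.128 0.022] [335. 223.]
tin_1_center 0.75 [0.528 0.287 0.025] [255. 232.]
pan_left_floor 0.6 [0.531 0.098 0.114] [294. 175.]
pan_left_floor 0.24 [ 0.662  0.163 -0.001] [245. 206.]
pan_right_floor 0.58 [ 0.517 -0.134  0.117] [335. 151.]
balance 0.55 [ 0.522 -0.015 -0.001] [314. 196.]
forceps 0.47 [0.595 0.385 0.005] [210. 248.]
0.7
```

Run:
```python
import cv2
a=cv2.imread('pics/top0.png')[130:290,140:420];cv2.imwrite('pics/topc.png',cv2.resize(a,None,fx=2.8,fy=2.8,interpolation=2))
a=cv2.imread('pics/scene0.png');cv2.imwrite('pics/scenec.png',cv2.resize(a,None,fx=1.5,fy=1.5,interpolation=2))
```

```text
(no output)
```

View pics/topc.png

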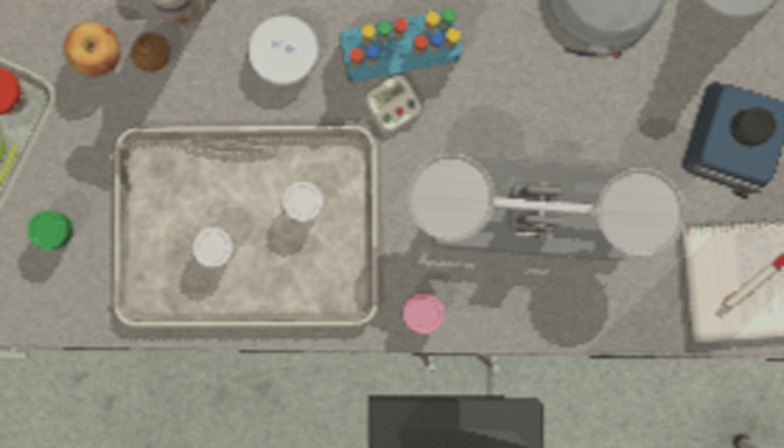

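View pics/scenec.png

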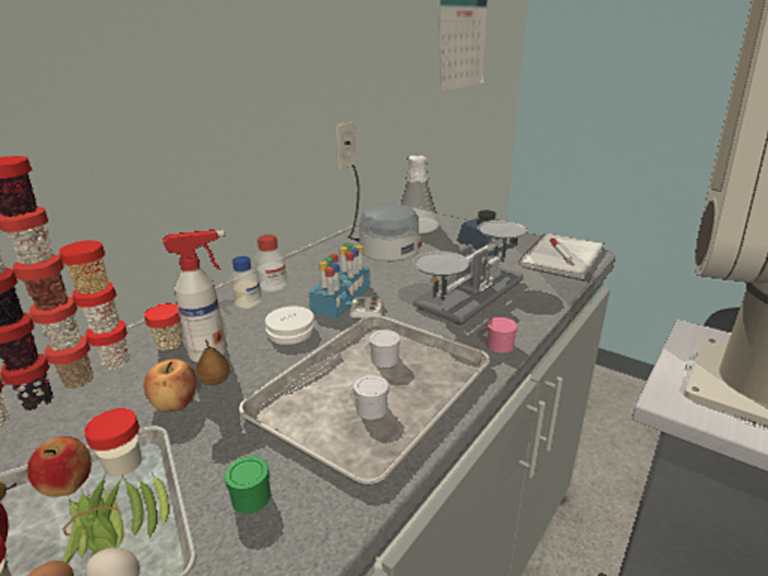

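The silver tins in the tray, at top-crop (302,201) and (212,247), are the two meant. The look-alikes are pink at (424,313) and green at (48,230), both off the tray. The enlarged top crop shows both silver tins standing upright inside the tray.

```bash
cat >> h.py <<'E'
def lids(c,zlo=.036,zhi=.056,box=(.36,.63,.2,.52)):
    "lid discs: world points in a height band"
    z=c['range_z'];v,u=np.nonzero(z>0);K=np.array(c['mtx'])
    P=(np.linalg.inv(K)@np.stack([u,v,np.ones_like(u)]))*z[v,u]
    P=w(c,[0,0,0])[:,None]+np.stack([w(c,e)-w(c,[0,0,0]) for e in np.eye(3)],1)@P
    k=(P[2]>zlo)&(P[2]<zhi)&(P[0]>box[0])&(P[0]<box[1])&(P[1]>box[2])&(P[1]<box[3])
    m=np.zeros(z.shape,np.uint8);m[v[k],u[k]]=1
    n,l=cv2.connectedComponents(m)
    for i in range(1,n):
        s=k&(l[v,u]==i)
        if s.sum()>25:
            p=P[:,s];print('lid',s.sum(),p.mean(1).round(4),'mid',((p.max(1)+p.min(1))/2).round(4),np.ptp(p,1).round(3))
E
python3 - <<'E'
from h import *
c=bot.camera('top');lids(c);lids(c,.105,.125,(.4,.65,-.25,.2))
o=bot.get_obs();x=R.from_quat(o['tool_rot']).as_matrix();print(x.round(3),o['ft_force'])
E
```

```text
lid 159 [0.5281 0.2831 0.047 ] mid [0.5276 0.2834 0.0459] [0.047 0.048 0.015]
lid 158 [0.4676 0.3981 0.0468] mid [0.4686 0.3981 0.0464] [0.047 0.048 0.016]
lid 745 [0.5317 0.0998 0.1156] mid [0.5312 0.101  0.1159] [0.103 0.103 0.017]
lid 754 [ 0.5158 -0.13    0.1155] mid [ 0.5166 -0.1288  0.1156] [0.102 0.104 0.017]
[[ 0.969  0.247  0.   ]
 [ 0.247 -0.969 -0.   ]
 [ 0.     0.    -1.   ]] [-0.07621538 -0.33862924 -0.65724373]
```

>>> carry_out(increments=[8.5, 0, 0, 0, 0.125, 8.5, 0, 0, 0, 0.125, 8.5, 2.7, -5.1, 0, 0, 8.5, 2.7, -5.1, 0, 0, 8.5, 2.7, -5.1, 0, 0])

```text
clock: 1.38
eef_pos: [0.2052, -0.3301, 0.2313]
tool_rot: [1.0, -0.001, 0.0, 0.0]
ft_force: [1.5, 0.2, 1.5]
grip_width: 0.0848
grasp_force: 0.0
```

>>> carry_out(increments=[8.5, 2.7, -5.1, 0, 0, 8.5, 2.7, -5.1, 0, 0, 8.5, 2.7, -5.1, 0, 0, 8.5, 2.7, -5.1, 0, 0, 8.5, 2.7, -5.1, 0, 0])

```text
clock: 2.0
eef_pos: [0.3405, -0.0749, 0.2318]
tool_rot: [1.0, -0.0, 0.001, 0.0]
ft_force: [0.9, -0.8, 0.1]
grip_width: 0.0848
grasp_force: 0.0
```

>>> carry_out(increments=[8.5, 2.7, -5.1, 0, 0, 8.5, 2.7, -5.1, 0, 0, 8.5, 2.7, -5.1, 0, 0, 8.5, 2.7, -5.1, 0, 0, 8.5, 2.7, -5.1, 0, 0])

```text
clock: 2.62
eef_pos: [0.4748, 0.084, 0.2368]
tool_rot: [0.997, 0.063, -0.003, -0.04]
ft_force: [1.0, -0.2, 0.1]
grip_width: 0.0846
grasp_force: 0.0
```

>>> carry_out(increments=[8.5, 0, 0, 0, 0, 8.5, 0, 0, 0, 0, 8.5, 0, 0, 0, 0, 8.5, 0, 0, 0, 0, 8.5, 0, 0, 0, 0])

```text
clock: 3.25
eef_pos: [0.4738, 0.0827, 0.237]
tool_rot: [0.997, 0.062, -0.003, -0.04]
ft_force: [0.3, 0.5, 0.4]
grip_width: 0.0849
grasp_force: 0.0
```

Run:
```python
from h import *
o=bot.get_obs();print(np.round(o['joint_pos'],3),np.round(o['joint_vel'],2),o['eef_pos'],R.from_quat(o['tool_rot']).as_matrix().round(3),o['ft_force'])
```

```text
[ 0.122  0.2   -0.034  1.337  0.08   3.141] [ 0.  0.  0. -0.  0.  0.] [0.4737704  0.08267097 0.23700819] [[ 0.992  0.123 -0.011]
 [ 0.123 -0.989  0.079]
 [-0.001 -0.08  -0.997]] [0.25599216 0.51223755 0.40452233]
```

>>> carry_out(increments=[8.5, 0, 0, 0, -0.18, 8.5, 0, 0, 0, -0.18, 8.5, 0, 0, 0, -0.18, 8.5, 0, 0, 0, -0.18, 8.5, 0, 0, 0, -0.18])

```text
clock: 3.88
eef_pos: [0.4739, 0.0829, 0.2369]
tool_rot: [0.87, 0.492, 0.015, -0.037]
ft_force: [-0.5, -0.1, 0.5]
grip_width: 0.0851
grasp_force: 0.0
```

Run:
```python
from h import *
o=bot.get_obs();print(np.round(o['joint_pos'],3),np.round(o['joint_vel'],2),o['eef_pos'],R.from_quat(o['tool_rot']).as_matrix().round(3),o['ft_force'])
```

```text
[ 0.123  0.201 -0.034  1.337  0.08   2.235] [-0.   -0.    0.    0.   -0.   -1.42] [0.47389107 0.0828699  0.23686589] [[ 0.516  0.857 -0.011]
 [ 0.855 -0.513  0.079]
 [ 0.062 -0.05  -0.997]] [-0.46700138 -0.07595579  0.49167145]
```

The last joint hit its limit, which left a 0.08 rad tilt. I'll turn so the closing axis is exactly horizontal; the tilt is then about the closing axis and does not tip the tins.

>>> carry_out(increments=[8.5, 0, 0, 0, -0.17, 8.5, 0, 0, 0, -0.17, 8.5, 0, 0, 0, -0.17, 8.5, 0, 0, 0, -0.17, 8.5, 0, 0, 0, 0])

```text
clock: 4.5
eef_pos: [0.4739, 0.0829, 0.2369]
tool_rot: [0.659, 0.751, 0.026, -0.03]
ft_force: [-0.0, 0.1, -0.3]
grip_width: 0.0855
grasp_force: 0.0
```

```bash
cat >> h.py <<'E'
def go(*ts):
    o=bot.get_obs();M=R.from_quat(o['tool_rot']).as_matrix();p=np.array(o['eef_pos'])
    print(round(o['clock'],2),p.round(4),'j',np.round(o['joint_pos'],2),'w',round(o['grip_width'],4),'f',np.round(o['ft_force'],2),round(o['grasp_force'],1))
    for t in ts: t=np.array(t);print('->',t,'tool cm',(M.T@(t-p)*100).round(2));p=t
    return M
def weigh(n=6):
    f=[]
    for i in range(n): bot.camera('top');f.append(bot.get_obs()['ft_force'])
    print('F',np.mean(f,0).round(3),'sd',np.std(f,0).round(3))
E
python3 - <<'E'
from h import *
print(go((.528,.2835,.12),(.528,.2835,.010),(.528,.2835,.2)).round(3)); weigh()
E
```

```text
4.5 [0.4739 0.0829 0.2369] j [ 0.12  0.2  -0.03  1.34  0.08  1.56] w 0.0855 f [-0.01  0.14 -0.28] 0.0
-> [0.528  0.2835 0.12  ] tool cm [18.19  7.99 13.18]
-> [0.528  0.2835 0.01  ] tool cm [-8.800e-01  1.000e-02  1.096e+01]
-> [0.528  0.2835 0.2   ] tool cm [ 1.520e+00 -1.000e-02 -1.894e+01]
[[-0.13   0.991 -0.011]
 [ 0.988  0.131  0.079]
 [ 0.08  -0.001 -0.997]]
F [-0.347  0.049 -0.101] sd [0.546 0.406 0.341]
```

>>> carry_out(increments=[8.5, 3.64, 1.6, 2.64, 0, 8.5, 3.64, 1.6, 2.64, 0, 8.5, 3.64, 1.6, 2.64, 0, 8.5, 3.64, 1.6, 2.64, 0, 8.5, 3.63, 1.59, 2.62, 0])

```text
clock: 5.42
eef_pos: [0.528, 0.2851, 0.1191]
tool_rot: [0.658, 0.752, 0.026, -0.03]
ft_force: [0.6, 0.7, -0.3]
grip_width: 0.0852
grasp_force: 0.0
```

>>> carry_out(increments=[8.5, 0, 0, 0, 0, 8.5, -0.24, 0, 3, 0, 8.5, -0.24, 0, 3, 0, 8.5, -0.2, 0, 2.5, 0, 8.5, 0, 0, 0, 0])

```text
clock: 6.05
eef_pos: [0.5259, 0.2821, 0.033]
tool_rot: [0.659, 0.752, 0.024, -0.031]
ft_force: [-0.8, -0.1, 0.1]
grip_width: 0.085
grasp_force: 0.0
```

Run:
```python
from h import *
print(go((.528,.2835,.010)).round(3))
```

```text
6.05 [0.5259 0.2821 0.033 ] j [ 0.45  0.57 -0.05  0.93  0.08  1.89] w 0.085 f [-0.83 -0.08  0.14] 0.0
-> [0.528  0.2835 0.01  ] tool cm [-0.07  0.23  2.3 ]
[[-0.131  0.991 -0.015]
 [ 0.988  0.131  0.077]
 [ 0.078 -0.005 -0.997]]
```

>>> carry_out(increments=[8.5, 0, 0.2, 1.2, 0, 8.5, 0, 0, 1.1, 0, 8.5, 0, 0, 0, 0, 5, 0, 0, 0, 0, 4.5, 0, 0, 0, 0])

```text
clock: 6.68
eef_pos: [0.5295, 0.286, 0.0122]
tool_rot: [0.658, 0.752, 0.026, -0.03]
ft_force: [-2.0, 0.8, 1.4]
grip_width: 0.0513
grasp_force: 0.8
```

>>> carry_out(increments=[4.5, 0, 0, 0, 0, 4.5, 0, 0, 0, 0, 4.5, 0, 0, 0, 0, 4.5, 0.05, 0, -0.6, 0, 4.5, 0.08, 0, -1, 0])

```text
clock: 7.3
eef_pos: [0.5284, 0.2854, 0.0272]
tool_rot: [0.658, 0.752, 0.025, -0.031]
ft_force: [0.2, -0.0, -1.2]
grip_width: 0.0495
grasp_force: 62.2
```

Run:
```python
from h import *
print(go((.531,.0995,.19)).round(3))
```

```text
7.3 [0.5284 0.2854 0.0272] j [ 0.46  0.58 -0.05  0.92  0.08  1.9 ] w 0.0495 f [ 0.25 -0.04 -1.21] 62.2
-> [0.531  0.0995 0.19  ] tool cm [-17.12  -2.26 -17.68]
[[-0.132  0.991 -0.013]
 [ 0.988  0.133  0.078]
 [ 0.079 -0.003 -0.997]]
```

>>> carry_out(increments=[4.5, 0.33, 0, -4.1, 0, 4.5, 0.33, 0, -4.1, 0, 4.5, 0.33, 0, -4.1, 0, 4.5, -3, -0.4, -0.9, 0, 4.5, -4, -0.5, -1.2, 0])

```text
clock: 7.92
eef_pos: [0.5299, 0.2139, 0.1675]
tool_rot: [0.657, 0.753, 0.027, -0.03]
ft_force: [1.3, -0.0, -0.7]
grip_width: 0.0495
grasp_force: 62.6
```

>>> carry_out(increments=[4.5, -4.5, -0.55, -1.35, 0, 4.5, -4, -0.5, -1.2, 0, 4.5, -2.4, -0.3, -0.75, 0, 4.5, 0, 0, 0, 0, 4.5, 0, 0, 0, 0])

```text
clock: 8.55
eef_pos: [0.5312, 0.1022, 0.1907]
tool_rot: [0.658, 0.752, 0.026, -0.03]
ft_force: [-0.6, -0.2, -1.1]
grip_width: 0.0492
grasp_force: 62.6
```

Run:
```python
from h import *
weigh(20)
print(go((.531,.1015,.125),(.531,.1015,.110)).round(3))
c=bot.camera('top');lids(c,.2,.26,(.4,.65,.0,.2))
s=bot.camera('scene');cv2.imwrite('pics/s1.png',cv2.resize(s['pixels'][80:290,180:420],None,fx=2.5,fy=2.5))
```

```text
F [ 0.037  0.008 -0.976] sd [0.572 0.35  0.495]
9.55 [0.5314 0.1018 0.1907] j [0.14 0.34 0.03 1.26 0.08 1.58] w 0.0495 f [-0.42  0.67 -1.08] 62.6
-> [0.531  0.1015 0.125 ] tool cm [-0.55 -0.04  6.55]
-> [0.531  0.1015 0.11  ] tool cm [-0.12  0.    1.5 ]
[[-0.132  0.991 -0.011]
 [ 0.988  0.133  0.079]
 [ 0.08  -0.    -0.997]]
lid 31 [0.5248 0.1189 0.224 ] mid [0.5284 0.1163 0.2222] [0.038 0.016 0.016]
lid 32 [0.4908 0.0986 0.2473] mid [0.489  0.0982 0.2368] [0.029 0.019 0.045]
```

View pics/s1.png

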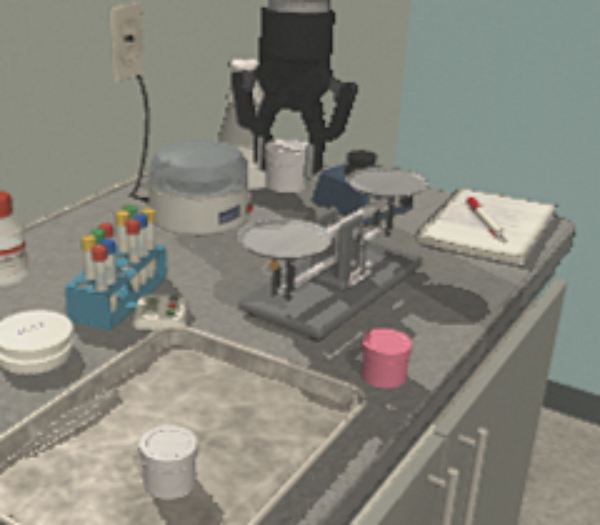

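Tin at crop (287,168) is upright, right above the left pan (285,238).

>>> carry_out(increments=[4.5, -0.13, 0, 1.5, 0, 4.5, -0.13, 0, 1.5, 0, 4.5, -0.13, 0, 1.5, 0, 4.5, -0.11, 0, 1.3, 0, 4.5, 0, 0, 0.3, 0])

```text
clock: 10.28
eef_pos: [0.5304, 0.1016, 0.1279]
tool_rot: [0.658, 0.752, 0.025, -0.031]
ft_force: [0.3, 1.0, -1.6]
grip_width: 0.0496
grasp_force: 62.6
```

>>> carry_out(increments=[4.5, -0.03, 0, 0.3, 0, 4.5, -0.03, 0, 0.3, 0, 4.5, -0.03, 0, 0.3, 0, 4.5, -0.03, 0, 0.3, 0, 4.5, 0, 0, 0.3, 0])

```text
clock: 10.9
eef_pos: [0.5314, 0.1017, 0.1144]
tool_rot: [0.658, 0.752, 0.026, -0.03]
ft_force: [-0.1, 0.2, -1.2]
grip_width: 0.0494
grasp_force: 62.7
```

>>> carry_out(increments=[4.5, 0, 0, 0.2, 0, 4.5, 0, 0, 0.1, 0, 4.5, 0, 0, 0, 0, 4.5, 0, 0, 0, 0, 4.5, 0, 0, 0, 0])

```text
clock: 11.52
eef_pos: [0.5314, 0.1019, 0.1115]
tool_rot: [0.658, 0.752, 0.026, -0.03]
ft_force: [0.5, 0.0, -0.4]
grip_width: 0.0497
grasp_force: 62.7
```

Run:
```python
from h import *
weigh(5);go((.531,.1015,.110))
```

```text
F [-0.191  0.18  -0.936] sd [0.343 0.417 0.408]
11.78 [0.5314 0.1019 0.1114] j [ 0.14  0.4  -0.1   1.07  0.08  1.58] w 0.0494 f [ 0.41 -0.14 -1.05] 62.7
-> [0.531  0.1015 0.11  ] tool cm [-0.05 -0.04  0.14]
```

>>> carry_out(increments=[4.5, 0, 0, 0.1, 0, 4.5, 0, 0, 0.1, 0, 4.5, 0, 0, 0, 0, 4.5, 0, 0, 0, 0, 4.5, 0, 0, 0, 0])

```text
clock: 12.4
eef_pos: [0.5315, 0.102, 0.1111]
tool_rot: [0.658, 0.752, 0.027, -0.03]
ft_force: [-2.4, -2.3, 8.7]
grip_width: 0.0495
grasp_force: 63.7
```

Run:
```python
from h import *
weigh(5);go()
c=bot.camera('top');lids(c,.09,.135,(.4,.65,-.25,-.05))
```

```text
F [-3.047 -1.307  8.717] sd [0.387 0.58  0.332]
12.65 [0.5315 0.102  0.1111] j [ 0.14  0.4  -0.1   1.07  0.08  1.58] w 0.0496 f [-3.5  -2.18  9.04] 63.7
lid 756 [ 0.5159 -0.1295  0.1283] mid [ 0.516  -0.1288  0.128 ] [0.101 0.101 0.014]
```

>>> carry_out(increments=[4.5, 0, 0, -0.1, 0, 5.3, 0, 0, 0, 0, 6, 0, 0, 0, 0, 7.5, 0, 0, 0, 0, 7.5, 0, 0, 0, 0])

```text
clock: 13.32
eef_pos: [0.5313, 0.102, 0.1103]
tool_rot: [0.658, 0.752, 0.026, -0.03]
ft_force: [0.2, -0.2, -0.4]
grip_width: 0.0752
grasp_force: 0.0
```

>>> carry_out(increments=[7.5, 0.08, 0, -1, 0, 7.5, 0.24, 0, -3, 0, 7.5, 0.32, 0, -4, 0, 7.5, 0.16, 0, -2, 0, 7.5, 0, 0, 0, 0])

```text
clock: 13.95
eef_pos: [0.5328, 0.1022, 0.2133]
tool_rot: [0.658, 0.752, 0.028, -0.029]
ft_force: [0.0, 0.3, 0.0]
grip_width: 0.0746
grasp_force: 0.0
```

Run:
```python
from h import *
go((.468,.4005,.13),(.468,.4005,.0125))
c=bot.camera('top');lids(c,.09,.16,(.4,.65,-.25,.2))
c=bot.camera('scene');cv2.imwrite('pics/s2.png',cv2.resize(c['pixels'][80:290,180:420],None,fx=2.5,fy=2.5))
```

```text
13.95 [0.5328 0.1022 0.2133] j [0.14 0.33 0.07 1.31 0.08 1.58] w 0.0746 f [0.01 0.28 0.02] 0.0
-> [0.468  0.4005 0.13  ] tool cm [29.66 -2.51 10.73]
-> [0.468  0.4005 0.0125] tool cm [-0.94 -0.06 11.71]
lid 380 [0.5268 0.1206 0.1118] mid [0.5317 0.1169 0.1236] [0.103 0.07  0.056]
lid 531 [ 0.5168 -0.1435  0.1283] mid [ 0.5159 -0.145   0.1292] [0.101 0.071 0.019]
```

View pics/s2.png

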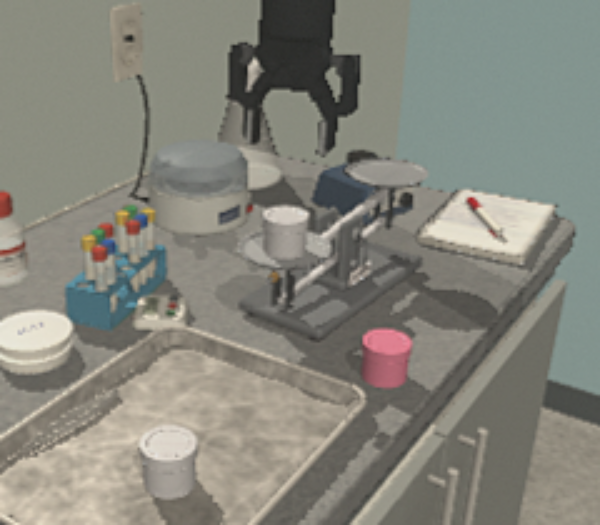

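First tin stands upright on the left pan (crop (286,230)), with that pan down. Next, the second tin, at crop (168,460).

>>> carry_out(increments=[8.5, 4.95, -0.42, 1.3, 0, 8.5, 4.95, -0.42, 1.79, 0, 8.5, 4.95, -0.42, 1.79, 0, 8.5, 4.95, -0.42, 1.79, 0, 8.5, 4.95, -0.42, 1.79, 0])

```text
clock: 14.68
eef_pos: [0.4754, 0.3513, 0.1439]
tool_rot: [0.658, 0.752, 0.025, -0.031]
ft_force: [0.0, 1.1, 0.7]
grip_width: 0.085
grasp_force: 0.0
```

>>> carry_out(increments=[8.5, 4.9, -0.41, 2.27, 0, 8.5, -0.3, 0, 3.5, 0, 8.5, -0.3, 0, 3.5, 0, 8.5, -0.15, 0, 2, 0, 8.5, 0, 0, 0, 0])

```text
clock: 15.3
eef_pos: [0.4634, 0.3978, 0.0334]
tool_rot: [0.658, 0.752, 0.022, -0.031]
ft_force: [-0.2, -0.1, -0.1]
grip_width: 0.0853
grasp_force: 0.0
```

Run:
```python
from h import *
go((.468,.4005,.0125));weigh(20)
```

```text
15.3 [0.4634 0.3978 0.0334] j [ 0.68  0.58 -0.02  0.93  0.07  2.11] w 0.0853 f [-0.22 -0.1  -0.08] 0.0
-> [0.468  0.4005 0.0125] tool cm [0.05 0.5  2.1 ]
F [0.114 0.172 0.047] sd [0.44  0.639 0.472]
```

Run:
```python
from h import *
go((.468,.4005,.0125))
```

```text
16.3 [0.466  0.3998 0.0371] j [ 0.68  0.58 -0.02  0.93  0.07  2.11] w 0.0851 f [-0.05  0.24 -0.62] 0.0
-> [0.468  0.4005 0.0125] tool cm [-0.16  0.21  2.46]
```

>>> carry_out(increments=[8.5, -0.1, 0.2, 1.3, 0, 8.5, -0.06, 0, 1.15, 0, 8.5, 0, 0, 0, 0, 5, 0, 0, 0, 0, 4.5, 0, 0, 0, 0])

```text
clock: 16.92
eef_pos: [0.4681, 0.4006, 0.013]
tool_rot: [0.658, 0.752, 0.026, -0.03]
ft_force: [-2.3, -1.0, 4.3]
grip_width: 0.051
grasp_force: 4.2
```

>>> carry_out(increments=[4.5, 0, 0, 0, 0, 4.5, 0, 0, 0, 0, 4.5, 0, 0, 0, 0, 4.5, 0.05, 0, -0.6, 0, 4.5, 0.08, 0, -1, 0])

```text
clock: 17.55
eef_pos: [0.4671, 0.3997, 0.028]
tool_rot: [0.658, 0.752, 0.025, -0.03]
ft_force: [0.5, -0.5, -1.5]
grip_width: 0.0499
grasp_force: 62.3
```

>>> carry_out(increments=[4.5, 0.33, 0, -4.1, 0, 4.5, 0.33, 0, -4.1, 0, 4.5, 0.33, 0, -4.1, 0, 4.5, 0.33, 0, -4.1, 0, 4.5, 0, 0, 0, 0])

```text
clock: 18.18
eef_pos: [0.47, 0.4021, 0.1981]
tool_rot: [0.658, 0.752, 0.03, -0.029]
ft_force: [0.1, 0.1, -1.4]
grip_width: 0.0495
grasp_force: 62.7
```

Run:
```python
from h import *
print(go((.5165,-.1265,.21),(.5165,-.1265,.138)).round(3))
```

```text
18.18 [0.47   0.4021 0.1981] j [0.67 0.45 0.22 1.29 0.07 2.11] w 0.0495 f [ 0.11  0.08 -1.37] 62.7
-> [ 0.5165 -0.1265  0.21  ] tool cm [-52.72  -2.4   -5.68]
-> [ 0.5165 -0.1265  0.138 ] tool cm [-0.61 -0.05  7.17]
[[-0.133  0.991 -0.004]
 [ 0.988  0.133  0.085]
 [ 0.084  0.007 -0.996]]
```

>>> carry_out(increments=[4.5, -4, -0.2, -0.57, 0, 4.5, -5.3, -0.24, -0.57, 0, 4.5, -5.5, -0.24, -0.57, 0, 4.5, -5.5, -0.24, -0.57, 0, 4.5, -5.5, -0.24, -0.57, 0])

```text
clock: 18.8
eef_pos: [0.49, 0.1399, 0.1996]
tool_rot: [0.658, 0.752, 0.025, -0.031]
ft_force: [0.5, -0.6, -1.6]
grip_width: 0.0496
grasp_force: 62.8
```

>>> carry_out(increments=[4.5, -5.5, -0.24, -0.57, 0, 4.5, -5.5, -0.24, -0.57, 0, 4.5, -5.5, -0.24, -0.57, 0, 4.5, -5.5, -0.24, -0.57, 0, 4.5, -4.5, -0.2, -0.5, 0])

```text
clock: 19.42
eef_pos: [0.5139, -0.1257, 0.2062]
tool_rot: [0.658, 0.752, 0.026, -0.031]
ft_force: [0.9, 1.0, -1.6]
grip_width: 0.0497
grasp_force: 62.8
```

>>> carry_out(increments=[4.5, 0, 0, 0, 0, 4.5, 0, 0, 0, 0, 4.5, 0, 0, 0, 0, 4.5, 0, 0, 0, 0, 4.5, 0, 0, 0, 0])

```text
clock: 20.05
eef_pos: [0.5149, -0.1229, 0.2077]
tool_rot: [0.657, 0.752, 0.026, -0.03]
ft_force: [1.2, 0.1, -0.6]
grip_width: 0.0498
grasp_force: 63.0
```

Run:
```python
from h import *
weigh(20);go((.5165,-.1265,.142),(.5165,-.1265,.137))
```

```text
F [ 0.076 -0.077 -1.287] sd [0.513 0.531 0.421]
21.05 [ 0.5149 -0.1237  0.2076] j [-0.28  0.34  0.07  1.34  0.07  1.16] w 0.0497 f [-0.34  0.86 -1.68] 63.0
-> [ 0.5165 -0.1265  0.142 ] tool cm [-0.82  0.13  6.51]
-> [ 0.5165 -0.1265  0.137 ] tool cm [-0.04  0.    0.5 ]
```

>>> carry_out(increments=[4.5, -0.2, 0.1, 1.5, 0, 4.5, -0.2, 0, 1.5, 0, 4.5, -0.2, 0, 1.5, 0, 4.5, -0.2, 0, 1.2, 0, 4.5, 0, 0, 0.6, 0])

```text
clock: 21.68
eef_pos: [0.5157, -0.1265, 0.1428]
tool_rot: [0.658, 0.752, 0.026, -0.031]
ft_force: [-0.6, 0.6, -1.5]
grip_width: 0.0494
grasp_force: 63.0
```

>>> carry_out(increments=[4.5, -0.02, 0, 0.28, 0, 4.5, -0.02, 0, 0.28, 0, 4.5, -0.02, 0, 0.28, 0, 4.5, -0.02, 0, 0.28, 0, 4.5, -0.02, 0, 0.28, 0])

```text
clock: 22.3
eef_pos: [0.5165, -0.1266, 0.1303]
tool_rot: [0.658, 0.752, 0.026, -0.03]
ft_force: [0.4, -0.2, 0.6]
grip_width: 0.0496
grasp_force: 63.1
```

>>> carry_out(increments=[4.5, -0.02, 0, 0.28, 0, 4.5, -0.02, 0, 0.28, 0, 4.5, -0.02, 0, 0.28, 0, 4.5, -0.02, 0, 0.28, 0, 4.5, 0, 0, 0, 0])

```text
clock: 22.92
eef_pos: [0.516, -0.1261, 0.1185]
tool_rot: [0.658, 0.752, 0.026, -0.031]
ft_force: [0.2, 0.3, -0.3]
grip_width: 0.0497
grasp_force: 63.1
```

Run:
```python
from h import *
weigh(4);go((.5165,-.1265,.1115))
```

```text
F [-0.322  0.11  -0.444] sd [0.427 0.135 0.21 ]
23.12 [ 0.516  -0.1261  0.1189] j [-0.28  0.4  -0.07  1.13  0.07  1.15] w 0.0494 f [-0.93  0.32 -0.21] 63.1
-> [ 0.5165 -0.1265  0.1115] tool cm [-0.1   0.05  0.73]
```

The net force is still downward while it lifts the other tin, so the held tin is the heavier one. I'll lower it to the stop.

>>> carry_out(increments=[4.5, -0.02, 0, 0.25, 0, 4.5, -0.02, 0, 0.22, 0, 4.5, -0.02, 0, 0.15, 0, 4.5, 0, 0, 0.08, 0, 4.5, 0, 0, 0, 0])

```text
clock: 23.75
eef_pos: [0.5161, -0.1263, 0.1121]
tool_rot: [0.658, 0.752, 0.026, -0.03]
ft_force: [-1.3, 1.8, 3.2]
grip_width: 0.0501
grasp_force: 63.4
```

Run:
```python
from h import *
weigh(3);go((.5165,-.1265,.111))
```

```text
F [-1.502  0.496  3.121] sd [0.588 0.223 0.175]
23.9 [ 0.5162 -0.1263  0.1121] j [-0.28  0.41 -0.08  1.11  0.07  1.15] w 0.0495 f [-2.33  0.63  2.88] 63.4
-> [ 0.5165 -0.1265  0.111 ] tool cm [-0.03  0.03  0.11]
```

At the stop. Release and wait.

>>> carry_out(increments=[5.3, 0, 0, 0, 0, 6, 0, 0, 0, 0, 7.5, 0, 0, 0, 0, 7.5, 0, 0, 0, 0, 7.5, 0, 0, 0, 0])

```text
clock: 24.52
eef_pos: [0.5162, -0.1264, 0.1118]
tool_rot: [0.658, 0.752, 0.026, -0.03]
ft_force: [0.5, 0.4, 0.4]
grip_width: 0.0749
grasp_force: 0.0
```

>>> carry_out(increments=[7.5, 0, 0, 0, 0, 7.5, 0, 0, 0, 0, 7.5, 0, 0, 0, 0, 7.5, 0, 0, 0, 0, 7.5, 0, 0, 0, 0])

```text
clock: 25.15
eef_pos: [0.5162, -0.1263, 0.1118]
tool_rot: [0.658, 0.752, 0.026, -0.03]
ft_force: [-0.4, 0.7, -0.6]
grip_width: 0.0751
grasp_force: 0.0
```

>>> carry_out(increments=[7.5, 0, 0, 0, 0, 7.5, 0, 0, 0, 0, 7.5, 0, 0, 0, 0, 7.5, 0, 0, 0, 0, 7.5, 0, 0, 0, 0])

```text
clock: 25.78
eef_pos: [0.5162, -0.1263, 0.1118]
tool_rot: [0.658, 0.752, 0.026, -0.03]
ft_force: [-0.7, -0.4, 0.3]
grip_width: 0.0752
grasp_force: 0.0
```

Run:
```python
from h import *
go()
c=bot.camera('top');lids(c,.135,.185,(.4,.65,.04,.16));lids(c,.09,.135,(.4,.65,-.25,.16))
c=bot.camera('scene');cv2.imwrite('pics/s3.png',cv2.resize(c['pixels'][100:250,240:420],None,fx=3.5,fy=3.5))
```

```text
25.77 [ 0.5162 -0.1263  0.1118] j [-0.28  0.41 -0.08  1.11  0.07  1.15] w 0.0752 f [-0.73 -0.37  0.35] 0.0
lid 197 [0.5313 0.1007 0.1706] mid [0.5312 0.1012 0.1597] [0.046 0.049 0.041]
lid 757 [0.5288 0.0709 0.1209] mid [0.5305 0.0427 0.1124] [0.102 0.214 0.045]
lid 328 [ 0.5128 -0.1058  0.1049] mid [ 0.5151 -0.1104  0.1141] [0.099 0.067 0.042]
```

View pics/s3.png

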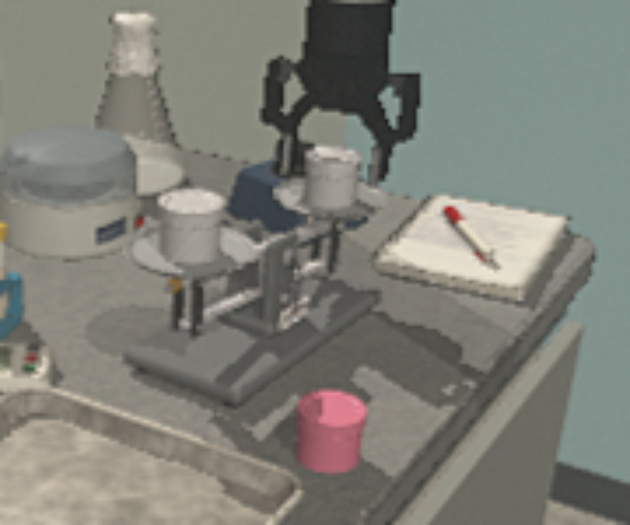

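The left tin, at (190,228), is up with its lid at 0.171 m. The right tin, at (332,180), is down and so the heavier. I'll regrasp it and lift slowly.

>>> carry_out(increments=[6, 0, 0, 0, 0, 5, 0, 0, 0, 0, 4.5, 0, 0, 0, 0, 4.5, 0, 0, 0, 0, 4.5, 0, 0, 0, 0])

```text
clock: 26.5
eef_pos: [0.5162, -0.1264, 0.1122]
tool_rot: [0.658, 0.752, 0.026, -0.03]
ft_force: [-1.1, -0.7, 5.2]
grip_width: 0.049
grasp_force: 61.6
```

>>> carry_out(increments=[4.5, 0.02, 0, -0.2, 0, 4.5, 0.03, 0, -0.35, 0, 4.5, 0.03, 0, -0.35, 0, 4.5, 0.03, 0, -0.35, 0, 4.5, 0.03, 0, -0.35, 0])

```text
clock: 27.12
eef_pos: [0.5161, -0.1262, 0.1281]
tool_rot: [0.658, 0.752, 0.026, -0.03]
ft_force: [-0.2, -0.3, -0.6]
grip_width: 0.0496
grasp_force: 62.1
```

>>> carry_out(increments=[4.5, 0.03, 0, -0.35, 0, 4.5, 0.03, 0, -0.35, 0, 4.5, 0.03, 0, -0.35, 0, 4.5, 0.03, 0, -0.35, 0, 4.5, 0.03, 0, -0.35, 0])

```text
clock: 27.75
eef_pos: [0.5161, -0.1261, 0.1456]
tool_rot: [0.658, 0.752, 0.026, -0.03]
ft_force: [0.2, 0.0, -1.7]
grip_width: 0.05
grasp_force: 62.2
```

>>> carry_out(increments=[4.5, 0.03, 0, -0.35, 0, 4.5, 0.08, 0, -1, 0, 4.5, 0.16, 0, -2, 0, 4.5, 0.16, 0, -2, 0, 4.5, 0.08, 0, -1, 0])

```text
clock: 28.38
eef_pos: [0.5169, -0.1263, 0.2109]
tool_rot: [0.658, 0.752, 0.027, -0.029]
ft_force: [-0.9, -0.1, -1.3]
grip_width: 0.0494
grasp_force: 62.3
```

Run:
```python
from h import *
go((.468,.4005,.20),(.468,.4005,.0135))
```

```text
28.38 [ 0.5169 -0.1263  0.2109] j [-0.28  0.34  0.08  1.34  0.07  1.16] w 0.0494 f [-0.89 -0.1  -1.31] 62.3
-> [0.468  0.4005 0.2   ] tool cm [52.61  2.15  5.26]
-> [0.468  0.4005 0.0135] tool cm [-1.47 -0.03 18.59]
```

>>> carry_out(increments=[4.5, 4, 0.2, 0.3, 0, 4.5, 5.3, 0.22, 0.5, 0, 4.5, 5.5, 0.22, 0.55, 0, 4.5, 5.5, 0.22, 0.55, 0, 4.5, 5.5, 0.22, 0.56, 0])

```text
clock: 29.0
eef_pos: [0.4921, 0.1338, 0.2053]
tool_rot: [0.658, 0.752, 0.026, -0.03]
ft_force: [1.4, 0.1, -1.4]
grip_width: 0.05
grasp_force: 62.3
```

>>> carry_out(increments=[4.5, 5.5, 0.22, 0.56, 0, 4.5, 5.5, 0.22, 0.56, 0, 4.5, 5.5, 0.22, 0.56, 0, 4.5, 5.5, 0.22, 0.56, 0, 4.5, 4.8, 0.2, 0.5, 0])

```text
clock: 29.62
eef_pos: [0.4668, 0.4025, 0.1991]
tool_rot: [0.658, 0.752, 0.026, -0.03]
ft_force: [1.2, -0.2, -1.5]
grip_width: 0.0497
grasp_force: 62.3
```

>>> carry_out(increments=[4.5, -0.25, 0, 3, 0, 4.5, -0.3, 0, 4, 0, 4.5, -0.3, 0, 4, 0, 4.5, -0.2, 0, 2.5, 0, 4.5, 0, 0, 0, 0])

```text
clock: 30.25
eef_pos: [0.4653, 0.3993, 0.0611]
tool_rot: [0.658, 0.752, 0.023, -0.031]
ft_force: [0.1, -1.7, -1.4]
grip_width: 0.0493
grasp_force: 62.8
```

>>> carry_out(increments=[4.5, -0.1, 0, 1, 0, 4.5, 0, 0, 0.5, 0, 4.5, 0, 0, 0, 0, 4.5, 0, 0, 0, 0, 4.5, 0, 0, 0, 0])

```text
clock: 30.88
eef_pos: [0.4675, 0.4013, 0.0494]
tool_rot: [0.658, 0.752, 0.027, -0.03]
ft_force: [-0.8, 0.8, -1.9]
grip_width: 0.0497
grasp_force: 62.8
```

Run:
```python
from h import *
go((.468,.4005,.0135))
```

```text
30.88 [0.4675 0.4013 0.0494] j [ 0.68  0.57 -0.    0.96  0.07  2.11] w 0.0497 f [-0.82  0.81 -1.91] 62.8
-> [0.468  0.4005 0.0135] tool cm [-0.37  0.03  3.58]
```

>>> carry_out(increments=[4.5, -0.1, 0, 1.2, 0, 4.5, -0.08, 0, 1, 0, 4.5, -0.07, 0, 0.8, 0, 4.5, -0.04, 0, 0.5, 0, 4.5, 0, 0, 0, 0])

```text
clock: 31.5
eef_pos: [0.4669, 0.4007, 0.0139]
tool_rot: [0.658, 0.752, 0.026, -0.03]
ft_force: [-0.7, -0.8, 0.8]
grip_width: 0.0499
grasp_force: 63.2
```

>>> carry_out(increments=[4.5, 0, 0, 0.1, 0, 4.5, 0, 0, 0, 0, 4.5, 0, 0, 0, 0, 4.5, 0, 0, 0, 0, 4.5, 0, 0, 0, 0])

```text
clock: 32.12
eef_pos: [0.4669, 0.4009, 0.0137]
tool_rot: [0.658, 0.752, 0.026, -0.03]
ft_force: [-3.6, -2.0, 7.0]
grip_width: 0.0494
grasp_force: 63.9
```

On the tray floor. Release and lift.

>>> carry_out(increments=[5.3, 0, 0, -0.05, 0, 6, 0, 0, 0, 0, 7.5, 0, 0, 0, 0, 7.5, 0, 0, 0, 0, 7.5, 0, 0, 0, 0])

```text
clock: 32.75
eef_pos: [0.4673, 0.401, 0.0132]
tool_rot: [0.658, 0.752, 0.026, -0.03]
ft_force: [0.3, 0.2, 0.2]
grip_width: 0.0754
grasp_force: 0.0
```

>>> carry_out(increments=[7.5, 0.08, 0, -1, 0, 7.5, 0.24, 0, -3, 0, 7.5, 0.4, 0, -5, 0, 7.5, 0.4, 0, -5, 0, 7.5, 0.2, 0, -2.5, 0])

```text
clock: 33.38
eef_pos: [0.4687, 0.402, 0.1836]
tool_rot: [0.658, 0.752, 0.029, -0.03]
ft_force: [0.2, -0.2, 0.3]
grip_width: 0.0754
grasp_force: 0.0
```

>>> carry_out(increments=[7.5, 0, 0, 0, 0, 7.5, 0, 0, 0, 0, 7.5, 0, 0, 0, 0, 7.5, 0, 0, 0, 0, 7.5, 0, 0, 0, 0])

```text
clock: 34.0
eef_pos: [0.4671, 0.4008, 0.178]
tool_rot: [0.658, 0.752, 0.025, -0.03]
ft_force: [-0.4, 0.2, 0.8]
grip_width: 0.0751
grasp_force: 0.0
```

Run:
```python
from h import *
go()
c=bot.camera('top');lids(c);lids(c,.13,.16,(.4,.65,.04,.16))
c=bot.camera('scene');cv2.imwrite('pics/s4.png',cv2.resize(c['pixels'][80:340,150:420],None,fx=2.2,fy=2.2))
```

```text
34.0 [0.4671 0.4008 0.178 ] j [0.68 0.46 0.19 1.25 0.07 2.11] w 0.0751 f [-0.35  0.18  0.8 ] 0.0
lid 190 [0.5315 0.1003 0.1456] mid [0.5312 0.1003 0.1453] [0.05  0.047 0.014]
```

View pics/s4.png

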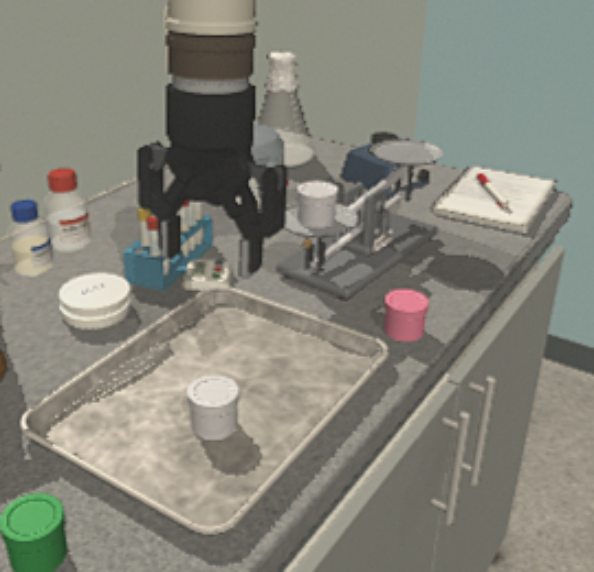

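The heavier tin stands upright on the tray at (214,408) and the lighter one on the left pan at (318,205). The gripper is clear.

```bash
python3 -c "
from workcell import bot
print(bot.job_done())"
```

```text
the job is handed in; nothing more can be done
None
```

I weighed both tins on the balance, put the heavier one back on the tray, left the lighter one standing on the left pan, and handed the job in at about 34 s; no verdict came back.

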